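Snap the backing board into a picture frame

ROBOT

A 7-joint arm with a two-finger parallel gripper is mounted at the origin on a cart in front of the work surface, level with it; the furniture and walls round the work are solid. World frame = base frame: x ahead of the robot, y to its left, z up, the work surface at z = 0. Lengths are in m, angles in rad, forces in N, time in s.
With the tool pointing down it reaches from about 0.425 to 0.95 m from the base axis. Payload 4.7 kg.
Tool frame: the origin (TCP) lies between the finger pads; the fingertips stand 25 mm ahead of it and the grasp point (between the pads) lies 6 mm ahead of it; x points along the fingers, z is the direction in which the jaws open and shut, and the axes are right-handed (so a half turn about x gives the same grasp; the last joint's range is limited). The gripper opens to 85 mm and grips with 20 to 120 N. Pads are 22 mm wide; open, the fingers measure 114 mm over their backs; the gripper's body (76 mm by 85 mm) begins 54 mm behind the grasp point. The pads swing forward as they close: fully open they stand 13 mm farther back than shut.
Start: joints at [1.209, 0.469, -0.049, 1.532, 0.024, 1.141, -0.082], TCP at [0.221, -0.638, 0.256] pointing down, gripper open.
Joint ranges: [-2.59, 2.59], [-0.33, 1.99], [-1.39, 1.29], [0.1, 2.45], [-1.04, 4.18], [0.21, 1.99], [-2.66, 2.66]. Speed limits (rad/s): [2.57, 2.57, 3.14, 3.14, 3.14, 3.14, 3.14].

INTERFACE

Orientations are given as a 3x3 rotation matrix whose columns are the frame's x, y, z axes.
In Python, from rig import * gives the robot as it stands. Calls block until the motion is done:
- movep(position, orientation): joint-space move of the TCP to a pose.
- move_l(position, attitude=None, feed=0.15, until_force=None): straight line of the TCP; attitude=None keeps the orientation; feed is the mean speed in m/s. With until_force (N) it stops when the force on the tool has changed by that much, and returns True; else False.
- move_joints(angles): joint-space move.
- command_gripper(opening, newtons=None): finger opening in m; newtons is the grip in N (None keeps the last); returns when the fingers have stopped.
- sleep(seconds).
- inverse_kinematics(position, orientation): joint angles nearest the present ones, or None.
- sense(): the state.
- camera(name): name is "scene" or "side" or "wrist"; returns (picture, depth): 384x512x3 uint8, red, green, blue; 384x512 float32, m along the optical axis (not along the pixel's ray), 0 where there is no reading.
- camera_params(name): a dict with "K" (3x3 intrinsics, pixels), "dist" ([k1, k2, p1, p2, k3] as OpenCV has them; the pictures are not rectified), "position" and "rotation" of the camera in the world; the wrist camera has in their place "tool_from_camera" (4x4, takes a point from camera to tool coordinates, whose origin is the TCP and whose axes are the tool frame's). Camera axes: x right, y down, z forward; pixel columns grow to the right and rows downward; lengths in m; the calibration is good to about 2 mm. A picture is of the moment at which its call begins: read the wrist's pose just before it. camera_params takes no time and is no camera call.
A pose or a line that the arm cannot do raises Unreachable and nothing moves.
- finish_job(): hands the job in, once; it reports no verdict.
The state is a dict: "time_s": time; "joint_pos": joint angles; "qd": joint speeds; "joint_efforts": joint torques, N m; "position": TCP position; "tcp_rot": TCP orientation; "wrist_force": force on the tool from outside, world axes, zero at the start; "ft_torque": the same for the moment, N m; "finger_gap": finger opening in m.
Only numpy, scipy, OpenCV 4.12 (cv2) and the standard library are available. Lean on these libraries where they do the work, as an engineer would, in place of code of your own. Each camera call takes 0.05 s, during which the arm holds its last target. There are 200 camera calls.

TASK

Finish closing up the picture frame that lies face down on the table. Pick up the cork block and work only with it, never with bare gripper fingers on the board: push the loose backing board along the frame until its front edge is fully under the brass lip, then press its raised end straight down until both spring catches snap over it and the board lies flat in the frame. Finally lay the cork block flat on the table again, and leave the square jar and the blue paint tube where they are.

Things in the scene. Friction and masses are not known exactly. Their poses are not given: they have to be found in the camera images.
- frame: Picture frame face down on a dark mat, does not move. Pale wood rails 22 mm wide, tops 37 mm above the table; 226 mm along x, 177 mm along y. Origin: centre of the recess at table height, z up. Recess 182 mm (x -91 to +91) by 133 mm (y), floor (white back of the print) 17 mm above the table. Brass lip at its +x end, spring catches at its -x end; the mat reaches 140 mm in x, 113 mm in y.
- frame_lip (a point): Middle of the free edge of the fixed brass lip at the frame's +x end: at x = +81 mm, y = 0 in the frame, 27 mm above the table (the lip's underside). The lip is 80 mm wide and covers the last 10 mm of the recess. The axes are the frame's.
- frame_catches (a point): Midway between the inner tips of the two brass leaf catches: at x = -86 mm, y = 0 in the frame, 27 mm above the table. The 18 mm wide leaves, centred at y = -40 and +40 mm, slant from the rail top down and inward. They give way outward (about 2 N each at first, 6 N fully bent) and spring back over the board; pressing it past them takes 10 to 20 N. Between them the rail is plain.
- board_nose (a point): Middle of the upper edge of the front (+x) end of the brown hardboard back, 180 x 130 x 8 mm, 0.16 kg. Axes are the board's: x from tail to nose, z out of its upper face. At the start it lies on the recess floor 10 to 17 mm short of the +x end wall, not yet under the lip; the side rails guide it with 1.5 mm play a side. Seated: 25 mm above the table, x = +89 to +91 mm in the frame.
- board_tail (a point): Middle of the upper edge of the board's rear (-x) end, 180 mm from the nose. At the start the tail is propped on the rail at the catch end and overlaps it by 7 to 14 mm: this edge is 45 to 48 mm above the table and the 8 mm end face stands above the rail. With the board pushed home the tail drops a few mm onto the slanting catches. Seated: 25 mm above the table, x = -91 to -89 mm in the frame.
- board: The same board, origin at the centre of its underside, x from tail to nose. A flat steel hanger, 1 mm thick, lies across its upper face 40 mm behind the nose; the rest of that face is plain.
- block_mid (a point): Centre of the loose cork sanding block, a brown box of 40 mm (its x) by 70 mm (its y) by 24 mm high (z), 0.04 kg, lying flat on the table, centre 12 mm up. Grip it across its 40 mm width; held by its upper half, 10 mm or more of it stands below the fingertips.
- cork_block: The same cork block, origin at the centre of its underside.
- jar_square: square glass jar with a black lid, 79 x 79 x 114 mm, a bystander; origin under its centre
- tube_blue: blue paint tube lying on the table, 59 x 190 x 36 mm, a bystander; origin under its centre
There are look-alikes about, which are no part of the job. Leave any purple look-alike of the cork_block alone.

How it is judged:
On the way, in this order (a step that is already met when the one before it is completed fails the run):
1. the cork block is picked up (height (world z) of block_mid above 0.04 m), for 0.1 s.
2. the board is pushed home under the brass lip, its tail still up on the catches (x of board_nose in the frame of frame above 0.085 m and z of board_tail in the frame of frame above 0.029 m), for 0.1 s.
3. the tail is pressed down past the spring catches (x of board_nose in the frame of frame above 0.085 m and z of board_tail in the frame of frame below 0.0265 m and z of board_nose in the frame of frame below 0.0275 m and angle between board_tail's own z axis and vertical below 0.012 rad), for 0.1 s.
At the end, for the whole second after the job is handed in: Board seated: nose edge beyond x = +85 mm in the frame and below 27.5 mm, tail edge below 26.5 mm above the table, level within 0.012 rad, under both catches; cork block flat on the table (centre below 21 mm, tilt under 0.15 rad); both at rest (all of step 3 and height (world z) of block_mid below 0.021 m and angle between block_mid's own z axis and vertical below 0.15 rad and linear speed of each of cork_block, board below 0.02 m/s); the robot touches nothing.
It fails at once if the bare gripper presses on the board (more than 3 N) (contact force between any of the fingers, the arm and board above 3 N).
It fails at once if the square jar or the blue tube is shifted more than 25 mm (distance of any of jar_square, tube_blue from where it was at the start of the episode above 0.025 m).
It also fails if it takes over 48 s, if anything falls off the work surface, if the arm or the gripper's body presses on something with over 40 N, if the wrist force passes 120 N, or if a joint passes its speed limit or range.

## Working session

There is one attempt and no reset: what is moved stays moved. The work goes in short steps, each a Python script; the robot and the scene stay as the last script left them, time stands still between calls to the robot, and variables do not carry over. Pictures are saved under pics/ and viewed, about 8 in all and at most 12, crops included, and the job is handed in when it is done.

```bash
mkdir -p pics; ls; cat > h.py <<'E'
from rig import *
import numpy as np, cv2
def snap(n,f):
    s=sense(); p,d=camera(n); cv2.imwrite(f'pics/{f}.png',p[:,:,::-1]); np.savez(f'pics/{f}.npz',p=p,d=d,pos=s['position'],R=s['tcp_rot']); return p,d
def world(n,d,uv,pos=None,R=None,z=None):
    c=camera_params(n)
    if n=='wrist':
        T=np.array(c['tool_from_camera']); Rc=np.array(R)@T[:3,:3]; pc=np.array(R)@T[:3,3]+np.array(pos)
    else: Rc=np.array(c['rotation']); pc=np.array(c['position'])
    uv=np.array(uv,float).reshape(-1,2)
    n_=cv2.undistortPoints(uv.reshape(-1,1,2),np.array(c['K']),np.array(c['dist'])).reshape(-1,2)
    r=np.c_[n_,np.ones(len(n_))]
    rw=r@Rc.T
    if z is not None: k=(z-pc[2])/rw[:,2]
    else: k=np.array([d[int(round(v)),int(round(u))] for u,v in uv])
    return pc+rw*k[:,None]
E
python3 - <<'E'
from h import *
a,_=snap('scene','s0'); b,_=snap('side','d0')
s=sense(); print(s['time_s'],s['position'],s['tcp_rot'])
for n in('scene','side'): 
  c=camera_params(n);print(c['position'],c['rotation'])
E
```

```text
pics
0.1 [ 0.2203618  -0.63751749  0.25537111] [[-6.32400725e-04  9.45134783e-01  3.26680031e-01]
 [ 1.62036571e-03  3.26680636e-01 -9.45133396e-01]
 [-9.99998487e-01 -6.83619247e-05 -1.73805706e-03]]
[-0.01219543 -0.54397859  0.57801525] [[ 0.66087471 -0.41098694  0.62796047]
 [-0.75032876 -0.34415145  0.56441698]
 [-0.01585451 -0.84418571 -0.53581631]]
[0.41590641 0.62560297 0.66694673] [[-0.97194594 -0.16008776  0.17231656]
 [-0.23519827  0.65625384 -0.71694677]
 [ 0.00169099 -0.73736206 -0.67549562]]
```

View pics/s0.png

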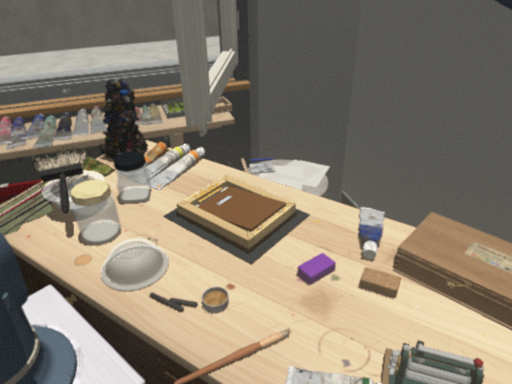

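View pics/d0.png

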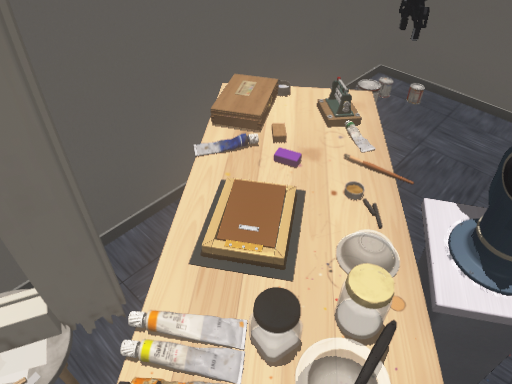

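The scene picture shows the cork block at (380,282), the purple decoy at (317,267), the blue tube at (371,230) and the frame around (238,212). In the side picture, the lip end (brass, hanger) faces that camera at about (240,245), and the catch end is at (262,182).

```bash
python3 - <<'E'
import cv2,numpy as np
a=cv2.imread('pics/s0.png');b=cv2.imread('pics/d0.png')
A=cv2.resize(a[170:260,160:315],None,fx=5,fy=5,interpolation=2)
B=cv2.resize(b[170:280,185:315],None,fx=5.5,fy=5.5,interpolation=2)
C=cv2.resize(a[255:305,340:420],None,fx=5,fy=5,interpolation=2)
D=cv2.resize(b[115:172,240:320],None,fx=5,fy=5,interpolation=2)
for n,i in (('A',A),('B',B)):cv2.imwrite(f'pics/c{n}.png',i); print(i.shape)
w=np.zeros((285,800,3),np.uint8); w[:C.shape[0],:400]=C; w[:,400:]=D
cv2.imwrite('pics/cC.png',w)
E
```

```text
(450, 775, 3)
(605, 715, 3)
```

View pics/cA.png

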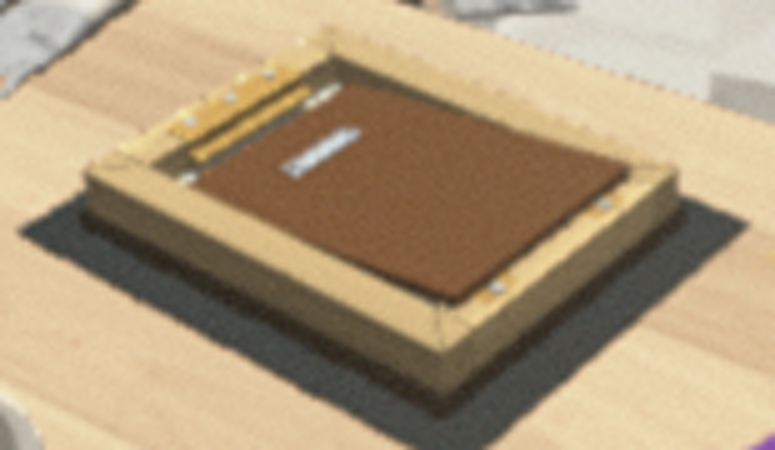

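View pics/cB.png

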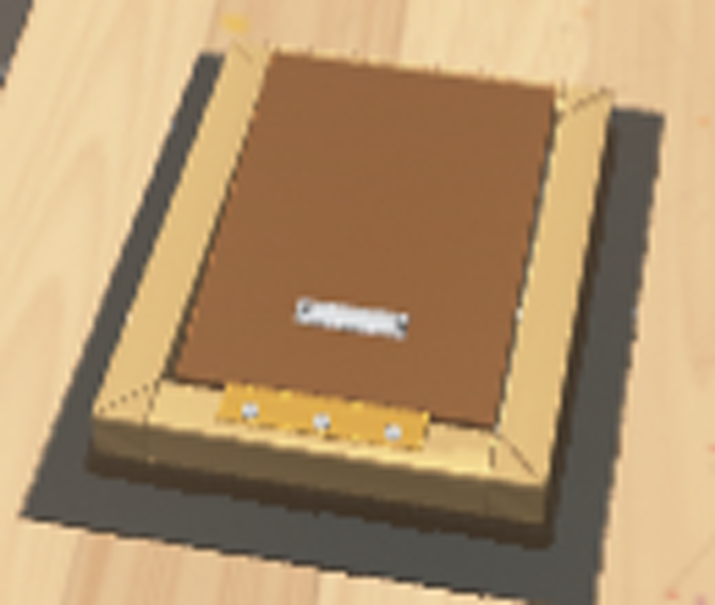

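View pics/cC.png

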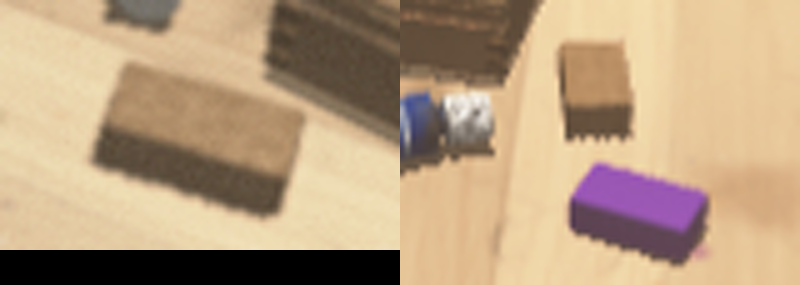

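```bash
cat > m.py <<'E'
from h import *
np.set_printoptions(precision=4,suppress=True)
def fitrect(P,L,W):  # P corners ordered; model ordered
    M=np.array([[L/2,W/2],[L/2,-W/2],[-L/2,-W/2],[-L/2,W/2]])
    c=P.mean(0);H=(P-c).T@M; U,S,V=np.linalg.svd(H);R=U@np.diag([1,np.linalg.det(U@V)])@V
    print('c',c,'yaw',np.arctan2(R[1,0],R[0,0]),'res mm',1e3*(P-c-M@R.T).round(4).tolist() if 0 else (1e3*np.abs(P-c-M@R.T)).max());return c,R
E
python3 - <<'E'
from m import *
A=lambda l:np.array(l)/5+[160,170]; B=lambda l:np.array(l)/5.5+[185,170]
C=lambda l:np.array(l)/5+[340,255]; D=lambda l:(np.array(l)-[400,0])/5+[240,115]
# order: (+x,+y),(+x,-y),(-x,-y),(-x,+y); +x lip ~ world +y, +y ~ world -x
P=world('scene',0,A([[87,175],[330,38],[680,172],[443,352]]),z=.037);print(P);fitrect(P[:,:2],.226,.177)
P=world('side',0,B([[548,482],[92,412],[235,42],[612,92]]),z=.037);print(P);fitrect(P[:,:2],.226,.177)
print('block')
P=world('scene',0,C([[305,112],[125,63],[105,130],[287,178]]),z=.024);print(P);fitrect(P[[0,1,2,3],:2],.04,.07)
P=world('side',0,D([[562,43],[625,43],[632,105],[567,107]]),z=.024);print(P);fitrect(P[[3,0,1,2],:2],.04,.07)
print('board')
print(world('side',0,B([[272,55],[557,88]]),z=.046),world('side',0,B([[178,380],[495,425]]),z=.025))
print(world('scene',0,A([[630,165],[457,300]]),z=.046),world('scene',0,A([[345,85],[195,185]]),z=.025))
print('tube',world('side',np.load('pics/d0.npz')['d'],[[197,150],[257,140],[225,147]]))
print('case',world('side',np.load('pics/d0.npz')['d'],[[265,127],[270,107]]))
E
```

```text
[[ 0.4598  0.1331  0.037 ]
 [ 0.6254  0.1355  0.037 ]
 [ 0.6426 -0.0804  0.037 ]
 [ 0.4713 -0.0851  0.037 ]]
c [0.5498 0.0258] yaw 1.6196863202190495 res mm 7.461246200546334
[[ 0.4634  0.1441  0.037 ]
 [ 0.6396  0.1527  0.037 ]
 [ 0.6473 -0.0692  0.037 ]
 [ 0.4735 -0.0764  0.037 ]]
c [0.556  0.0378] yaw 1.612863566892026 res mm 2.8663116203711954
block
[[ 0.5877 -0.37    0.024 ]
 [ 0.5678 -0.3046  0.024 ]
 [ 0.5303 -0.3168  0.024 ]
 [ 0.5514 -0.3799  0.024 ]]
c [ 0.5593 -0.3428] yaw -2.8242517461105523 res mm 38.43830342934925
[[ 0.5903 -0.3611  0.024 ]
 [ 0.5525 -0.3705  0.024 ]
 [ 0.537  -0.3054  0.024 ]
 [ 0.5738 -0.2941  0.024 ]]
c [ 0.5634 -0.3328] yaw 0.24567406751418558 res mm 1.6652411027974316
board
[[ 0.6253 -0.0547  0.046 ]
 [ 0.4968 -0.0632  0.046 ]] [[0.616  0.1201 0.025 ]
 [0.4893 0.1126 0.025 ]]
[[ 0.6214 -0.0668  0.046 ]
 [ 0.4929 -0.0738  0.046 ]] [[0.6103 0.1104 0.025 ]
 [0.4985 0.1014 0.025 ]]
tube [[ 0.7816 -0.2041  0.0028]
 [ 0.6189 -0.2748  0.0167]
 [ 0.703  -0.2269  0.0108]]
case [[ 0.6159 -0.3742 -0.0008]
 [ 0.6159 -0.4479  0.0295]]
```

```bash
cat >> m.py <<'E'
def down(yaw):  # jaws along yaw
    x=np.array([0,0,-1.]); z=np.array([np.cos(yaw),np.sin(yaw),0]); return np.c_[x,np.cross(z,x),z]
E
python3 - <<'E'
from m import *
print(camera_params('wrist')['tool_from_camera'])
for y in (.26,.26-np.pi): print(y,inverse_kinematics([.5613,-.337,.25],down(y)))
for y in (1.613,1.613-np.pi): print(y,inverse_kinematics([.556,.032,.30],down(y)),inverse_kinematics([.556,-.08,.08],down(y)))
E
```

```text
[[ 0.001  -0.3208  0.9471 -0.1181]
 [-0.0003 -0.9471 -0.3208  0.0831]
 [ 1.      0.     -0.001  -0.0005]
 [ 0.      0.      0.      1.    ]]
0.26 [ 0.8096  0.4845 -0.477   1.5724  0.2373  1.1427  0.5406]
-2.8815926535897933 [ 0.3774  0.4393  0.1386  1.6008 -0.0658  1.1061 -2.3491]
1.613 [ 0.6498  0.4129 -1.0328  1.7213  0.3752  1.2232  1.136 ] [ 0.5906  0.6093 -0.6996  1.9285  0.54    0.7992  1.2036]
-1.5285926535897931 [ 0.3834  0.3042 -0.6443  1.734   0.1968  1.1687 -1.8449] [ 0.2711  0.5174 -0.2643  1.947   0.2014  0.7022 -1.6431]
```

```bash
python3 - <<'E'
from m import *
movep([.556,.02,.33],down(1.613)); sleep(.3); a,_=snap('wrist','wf')
movep([.5613,-.337,.22],down(.26)); command_gripper(.06,30); sleep(.2); b,_=snap('wrist','wb')
print(sense()['time_s'])
cv2.imwrite('pics/w.png',np.hstack([a,b])[:,:,::-1])
cv2.imwrite('pics/wf2.png',cv2.resize(a[:,:,::-1],(800,600),interpolation=2))
cv2.imwrite('pics/wb2.png',b[:,:,::-1])
E
```

```text
5.0917
```

View pics/wf2.png

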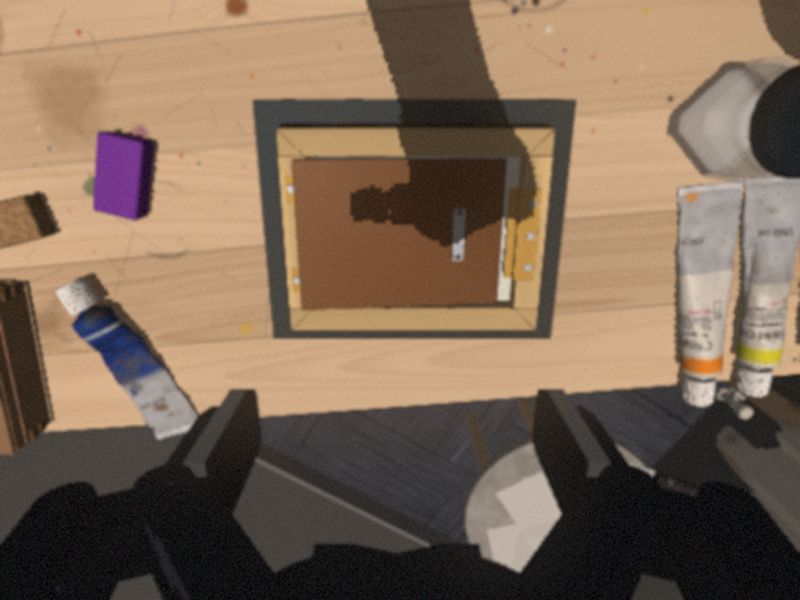

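View pics/wb2.png

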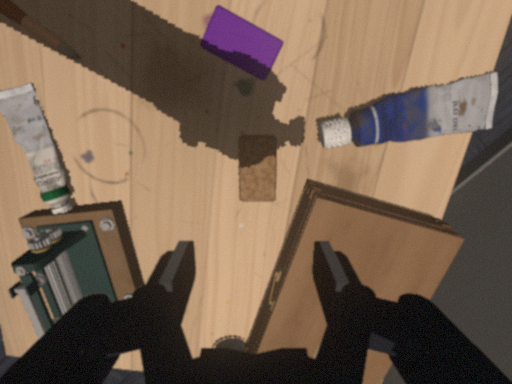

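```bash
python3 - <<'E'
from m import *
f=np.load('pics/wf.npz');b=np.load('pics/wb.npz')
F=lambda l:np.array(l)*.64
W=lambda uv,z=None,q=f:world('wrist',q['d'],uv,q['pos'],q['R'],z)
# +x lip = image right ; +y = world -x = ? print
P=W(F([[556,127],[540,331],[286,331],[277,127]]),.037);print(P);fitrect(P[:,:2],.226,.177)
P=W(F([[576,100],[551,338],[272,338],[253,101]]),.0);print(P);fitrect(P[:,:2],.280,.226)
print('tail',W(F([[293,160],[302,310]]),.0465),'nose',W(F([[506,160],[499,303]]),.025))
print('lip edge',W(F([[511,190],[506,278]]),.028), 'z rail',W(F([[420,142],[420,320],[310,240]]))[:,2])
P=W([[275,201],[239,200],[241,135],[276,135]],.024,b);print(P);fitrect(P[[1,2,3,0],:2],.04,.07);fitrect(P[[0,1,2,3],:2],.07,.04)
print('case',W([[312,186],[300,215],[280,270],[460,235]],None,b))
E
```

```text
[[ 0.4633  0.1461  0.037 ]
 [ 0.6419  0.1572  0.037 ]
 [ 0.6515 -0.0776  0.037 ]
 [ 0.4728 -0.0795  0.037 ]]
c [0.5574 0.0365] yaw 1.610376863169722 res mm 4.7678691459512725
[[ 0.4394  0.1721  0.    ]
 [ 0.6644  0.1822  0.    ]
 [ 0.6759 -0.1006  0.    ]
 [ 0.4521 -0.1083  0.    ]]
c [0.5579 0.0364] yaw 1.612527667987569 res mm 1.7515385234436465
tail [[ 0.4976 -0.0652  0.0465]
 [ 0.6265 -0.0606  0.0465]] nose [[0.4915 0.111  0.025 ]
 [0.6202 0.119  0.025 ]]
lip edge [[0.516  0.1174 0.028 ]
 [0.5948 0.122  0.028 ]] z rail [0.0386 0.0363 0.0467]
[[ 0.5939 -0.367   0.024 ]
 [ 0.5557 -0.3759  0.024 ]
 [ 0.5405 -0.3069  0.024 ]
 [ 0.5749 -0.2978  0.024 ]]
c [ 0.5662 -0.3369] yaw -2.899111400121604 res mm 2.3648333945023787
c [ 0.5662 -0.3369] yaw -1.328315073326707 res mm 2.364833394502353
case [[ 0.6236 -0.3366  0.0377]
 [ 0.6236 -0.3734  0.0303]
 [ 0.6199 -0.4401  0.0391]
 [ 1.2305 -0.5015 -0.4605]]
```

```bash
python3 - <<'E'
from m import *
Y=.244
movep([.5655,-.3355,.10],down(Y)); command_gripper(.053)
move_l([.5655,-.3355,.036],feed=.1)
print(sense()['position'],sense()['wrist_force'])
command_gripper(.0,80); print(sense()['finger_gap'],sense()['wrist_force'])
move_l([.5655,-.3355,.16],feed=.12); sleep(.2)
a,_=snap('wrist','g'); s=sense(); print(s['time_s'],s['finger_gap'],s['wrist_force'],s['position'])
cv2.imwrite('pics/g2.png',a[150:,100:420,::-1])
# frame-side poses
c=np.array([.5575,.037]);y=1.612;ux=np.array([np.cos(y),np.sin(y)])
for yy in (y,y-np.pi):
  for x,z in ((-.135,.15),(-.135,.076),(-.115,.076),(-.06,.06)): print(yy,x,inverse_kinematics([*(c+ux*x),z],down(yy)))
E
```

```text
[ 0.5659 -0.3354  0.0361] [ 0.5141  0.1717 -0.1794]
0.03761613047137159 [ 0.8852 -0.0447  4.39  ]
8.3833 0.03746314084180463 [-0.4196 -0.8309 -0.2957] [ 0.5653 -0.3353  0.1593]
1.612 -0.135 [ 0.775   0.5979 -0.9312  1.8522  0.5725  0.9857  1.2071]
1.612 -0.135 [ 0.7097  0.6831 -0.8427  1.9025  0.6685  0.8636  1.1316]
1.612 -0.115 [ 0.6775  0.6781 -0.8432  1.9117  0.6674  0.8585  1.0955]
1.612 -0.06 [ 0.5678  0.6878 -0.8204  1.9368  0.6865  0.8221  0.9789]
-1.529592653589793 -0.135 [ 0.27    0.4281 -0.2213  1.8805  0.122   0.846  -1.5427]
-1.529592653589793 -0.135 [ 0.2295  0.5268 -0.1718  1.9303  0.1346  0.6953 -1.5525]
-1.529592653589793 -0.115 [ 0.1977  0.5223 -0.1753  1.9394  0.1369  0.6912 -1.59  ]
-1.529592653589793 -0.06 [ 0.0984  0.5381 -0.1727  1.9638  0.1458  0.6514 -1.6961]
```

View pics/g2.png

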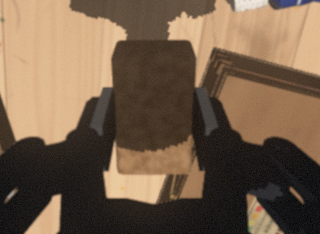

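```bash
cat >> m.py <<'E'
c0=np.array([.5575,.037]);FY=1.612;ux=np.array([np.cos(FY),np.sin(FY)])
def fp(x,z,y=0): return [*(c0+ux*x+np.array([-ux[1],ux[0]])*y),z]
def tofr(p): d=np.array(p[:2])-c0; return np.array([d@ux,d@[-ux[1],ux[0]],p[2]])
E
python3 - <<'E'
from m import *
movep(fp(-.142,.16),down(FY)); move_l(fp(-.142,.0745),feed=.12)
s=sense();print(tofr(s['position']),s['wrist_force'])
for x in (-.125,-.120,-.116,-.113,-.111,-.109,-.107):
    r=move_l(fp(x,.0745),feed=.04,until_force=10); s=sense(); f=s['wrist_force']
    print(x,r,tofr(s['position']),'fx',f[:2]@ux,'fz',f[2])
    if r: break
a,_=snap('wrist','p'); b,_=snap('side','p_s'); print(sense()['time_s'])
cv2.imwrite('pics/p2.png',np.hstack([cv2.resize(a[40:340,90:400],(400,387)),cv2.resize(b[170:280,185:315],(400,387))])[:,:,::-1])
E
```

```text
[-0.1419 -0.0006  0.0751] [-0.173  -0.4957 -1.0973]
-0.125 False [-0.1248 -0.      0.0746] fx -0.5586348850511027 fz -0.36738938644921704
-0.12 False [-0.1197  0.      0.0745] fx 0.7014236353325939 fz -0.6229663528596243
-0.116 False [-0.1156  0.      0.0745] fx -0.7162641211543083 fz -1.48960430931146
-0.113 False [-0.1126  0.      0.0745] fx 0.6209158331906951 fz -0.8304870763497976
-0.111 False [-0.1108 -0.      0.0745] fx -0.5614385197358279 fz -0.8195979594945124
-0.109 False [-0.1102  0.      0.0744] fx -3.4309982642683177 fz -1.1780107714276844
-0.107 False [-0.1099  0.      0.0744] fx -7.173320298877908 fz 0.6653752258789031
12.3583
```

View pics/p2.png

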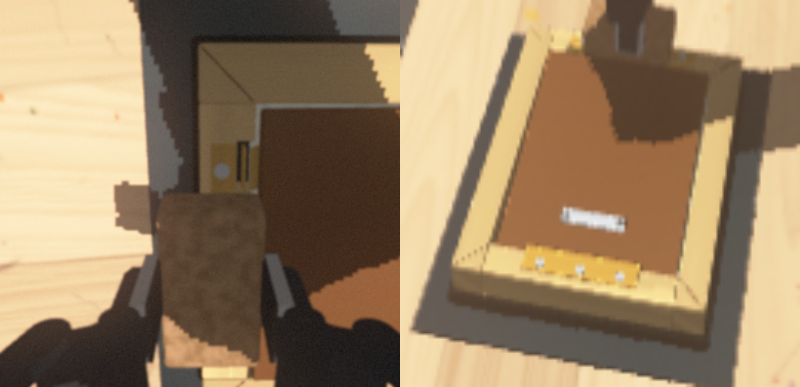

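The board is home. In the wrist crop its tail edge (about x=260) is at the inner edge of the rail, and in the side crop its nose edge meets the lip at about (580,258). Next I press the raised end down.

```bash
python3 - <<'E'
from m import *
move_l(fp(-.117,.0745),feed=.05); move_l(fp(-.117,.105),feed=.12); move_l(fp(-.053,.105),feed=.12); 
b=snap('side','q')
r=move_l(fp(-.053,.082),feed=.06,until_force=8)
z=.082
while z>.044 and not r:
    z-=.002; r=move_l(fp(-.053,z),feed=.03,until_force=40); s=sense(); f=s['wrist_force']
    print(round(z,3),r,tofr(s['position']),'fx',f[:2]@ux,'fz',f[2],s['finger_gap'])
    if s['position'][2]<.0635 and f[2]>22: break
a,_=snap('wrist','r'); b,_=snap('side','r_s'); print(sense()['time_s'])
cv2.imwrite('pics/r2.png',np.hstack([cv2.resize(a[40:340,90:400],(400,387)),cv2.resize(b[170:280,185:315],(400,387))])[:,:,::-1])
E
```

```text
0.08 False [-0.053  -0.0001  0.0801] fx -0.34990920071419723 fz -0.590890834309636 0.037979568588541325
0.078 False [-0.053   0.0001  0.0779] fx 0.3713207684004389 fz -0.031130930993347572 0.03811870309011122
0.076 False [-0.053   0.      0.0759] fx 0.1866022763505761 fz -1.1635335857506015 0.03779108542502223
0.074 False [-0.0531 -0.0002  0.0744] fx 0.1598596185393373 fz 4.471936058955644 0.03770287540682502
0.072 False [-0.0531 -0.0004  0.0728] fx -1.0980144337986149 fz 8.614784835041657 0.03751902353270263
0.07 False [-0.0532 -0.0005  0.0713] fx -1.7713602509313067 fz 10.980302777811572 0.03793405263439101
0.068 False [-0.053   0.0002  0.0677] fx 0.06063994702752281 fz -0.6255841901200863 0.03769470349518492
0.066 False [-0.053  -0.0001  0.0658] fx -0.5558861202130386 fz -0.18267867557309048 0.037689828520933125
0.064 False [-0.053   0.0004  0.0635] fx 0.2243943321785275 fz 0.5391436893574659 0.037744553311953366
0.062 False [-0.0528 -0.0001  0.0622] fx 0.04982292232277299 fz 4.324273242485325 0.037829895657264
0.06 False [-0.0528 -0.0001  0.0622] fx -2.4115845663886306 fz 20.121992638393756 0.03764864495173751
0.058 False [-0.0527 -0.0001  0.0621] fx -3.38359014964266 fz 35.294833575983574 0.037804992666986593
17.4833
```

View pics/r2.png

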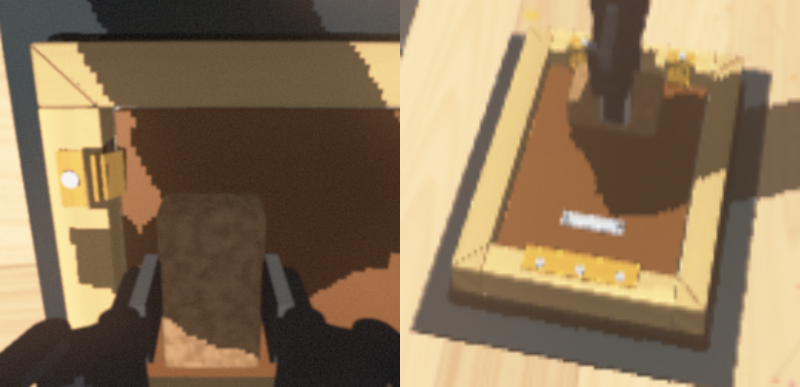

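The board has snapped flat: the visible catch leaf now covers its tail edge at about (110,175) in the wrist crop. I'll put the block back where it came from.

```bash
python3 - <<'E'
from m import *
move_l(fp(-.053,.15),feed=.15)
movep([.5655,-.3355,.13],down(.244)); move_l([.5655,-.3355,.045],feed=.12)
r=move_l([.5655,-.3355,.034],feed=.03,until_force=4); print(r,sense()['position'],sense()['wrist_force'])
command_gripper(.053,30); move_l([.5655,-.3355,.16],feed=.12); movep([.5613,-.337,.22],down(.26)); sleep(.2)
a,_=snap('wrist','e1'); movep([.556,.02,.33],down(1.613)); sleep(.3); b,db=snap('wrist','e2')
f=np.load('pics/e2.npz'); 
q=[[int(u),int(v)] for u in (202,250,290) for v in (115,150,180)]
P=world('wrist',f['d'],q,f['pos'],f['R']); print(np.c_[[tofr(p) for p in P]]); print(sense()['time_s'])
cv2.imwrite('pics/e.png',np.hstack([cv2.resize(a[80:280,150:350],(400,400)),cv2.resize(b[60:220,150:380],(400,278)) if 0 else cv2.resize(b[50:230,155:375],(489,400))])[:,:800,::-1])
E
```

```text
True [ 0.5663 -0.3359  0.0373] [ 0.1214 -0.0224  4.1003]
[[-0.0856  0.0452  0.0252]
 [-0.0881 -0.0024  0.025 ]
 [-0.0892 -0.0438  0.0321]
 [-0.0212  0.0451  0.0253]
 [-0.0214 -0.0027  0.0241]
 [-0.0216 -0.0458  0.026 ]
 [ 0.0324  0.0451  0.025 ]
 [ 0.0341 -0.0024  0.0256]
 [ 0.0357 -0.0459  0.0259]]
24.5
```

View pics/e.png

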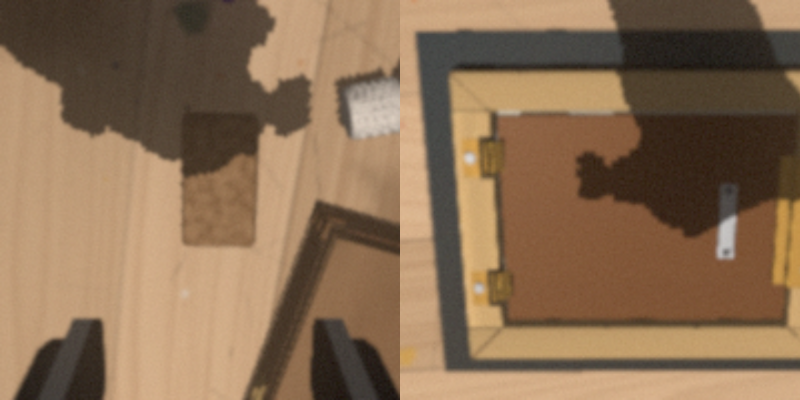

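The left half shows the block lying flat at (220,180). The right half shows both catches over the tail edge, at (492,157) and (498,287), and the nose under the lip at x≈785. The board is level at about 25 mm.

```bash
python3 -c "
from rig import *
print(sense()['wrist_force']); finish_job()"
```

```text
[-0.68280454  0.2923662   0.60937549]
the job is handed in; nothing more can be done
```

The picture frame is closed up and the job is handed in, at about 24.5 s of the 48 s allowed; no verdict was reported. I gripped the cork block across its 40 mm width and pushed the board until it met the end wall (about 7 N). I then pressed the tail down: the catches gave way at about 11 N, and I pressed on to 35 N with the board on the floor. Finally I laid the block back in its original spot.

- **Board:** the last wrist picture shows both catches over the tail edge and the nose under the brass lip. Depth readings on the board were 24 to 26 mm, so it lies level. One reading of 32 mm landed on a catch leaf.
- **Cork block:** it lies flat on the table, with the gripper clear of everything.
- **Jar and tube:** I planned no contact with either, but I did not measure their positions again at the end.
- **Disagreement:** the scene camera placed the frame and block about 10 mm from where the side and wrist cameras did. I used positions based on the wrist and side cameras, and the push and press confirmed them for the frame.

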